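# Clip the sprung contact clip onto the plate's edge

### The arm

A 6-joint arm with a two-finger parallel gripper is mounted at the origin on a cart in front of the work surface, level with it; the furniture and walls round the work are solid. World frame = base frame: x ahead of the robot, y to its left, z up, the work surface at z = 0. Lengths are in m, angles in degrees, forces in N, time in s.
With the tool pointing down it reaches from about 0.375 to 0.9 m from the base axis. Payload 3.1 kg.
Tool frame: the origin (TCP) lies on the front face of the gripper's body, between the roots of the fingers; the fingertips stand 70 mm ahead of it and the grasp point (between the pads) lies 51 mm ahead of it (bot.tip_extent is the distance from the TCP to the fingertips, in m); z points along the fingers, x is the direction in which the jaws open and shut, and the axes are right-handed (so a half turn about z gives the same grasp; the last joint's range is limited). The gripper opens to 87 mm and grips with 3 to 60 N. Pads are 19 mm wide; open, the fingers measure 117 mm over their backs; the gripper's body (75 mm by 190 mm) begins 51 mm behind the grasp point.
Start: joints at [65.174, 30.224, 82.088, -0, 67.689, -10.227], TCP at [0.157, 0.605, 0.292] pointing down, gripper open.
Joint ranges: [-176.69, 176.69], [-43.24, 126.21], [12.49, 139.97], [-82, 262], [0, 151.66], [-163.58, 163.58]. Speed limits (degrees/s): [159.86, 159.86, 180, 180, 180, 180].

### API

Orientations are given as a 3x3 rotation matrix whose columns are the frame's x, y, z axes.
In Python, from rig import bot, viewer, ticket gives the robot as it stands. The module is installed in compiled form; this text tells all that it offers.
- The arm moves only by the tool arm_command, never from a script. Its argument "targets" is a list of rows, each an object with "rot": the turn, a rotation vector about the tool's x, y, z in degrees, a list of three; "offset": the shift along the tool's x, y, z in cm, a list of three; "gripper": the closure, from 0 (fully open) to 1 (shut). A call has 1 to 8 rows; each row is the pose to reach, as a shift and turn from the pose commanded when the call began, along the tool's axes at that moment; what a row does not reach only later rows make up. A row lasts 1/10 s, in which the tool goes at most 50 mm and 8.59 degrees, less where a joint would pass 70% of its speed; a pose out of reach is approached as far as the arm can. A call with a gripper value outside its range is refused whole. The fingers move at their own pace and stop on an object; the grip force is fixed at half the most. Time passes only in rows, so rows that repeat a pose let the fingers close. It gives the time, the measured TCP pose, the force and the opening at its end, in the units of the state.
- bot.read_state(): the state, without advancing time (a new reading comes with each control period).
- viewer.capture(name): name is "scene" or "top" or "wrist"; returns a dict with "frame" (384x512x3 uint8, red, green, blue), "fx", "fy", "cx", "cy" (pixels), "view" (4x4, takes a point from world to camera coordinates). Camera axes: x right, y down, z forward; pixel columns grow to the right and rows downward; lengths in m; the calibration is good to about 2 mm. A picture is of the moment at which its call begins. There is no depth.
- ticket.hand_in(): hands the job in, once; it reports no verdict.
The state is a dict: "time_s": time; "joint_positions": joint angles; "qvel": joint speeds; "tau": joint torques, N m; "position": TCP position; "tcp_rot": TCP orientation; "force": force on the tool from outside, world axes, zero at the start; "moment": the same for the moment, N m; "opening": opening from 0.0 (shut) to 1.0 (fully open).
Only numpy, scipy, OpenCV 4.12 (cv2) and the standard library are available. Lean on these libraries where they do the work, as an engineer would, in place of code of your own. Each camera call takes 0.05 s, during which the arm holds its last target. There are 200 camera calls.

### The job

Pick up the green-handled contact clip by squeezing its handles, so that its jaws open, and clip it onto the upright front edge of the copper plate in the holder: level, square to the plate, at about half the plate's height, and pushed on until the plate has clearly pressed in the sprung contact button between the jaws. Then let go so that it holds on by itself. Push gently, feeling for the plate, and do not disturb the bottle, the swab tub or the resistor block.

Things in the scene. Friction and masses are not known exactly. Their poses are not given: they have to be found in the camera images.
- contact_clip: sprung clip like a big clothes peg, lying flat: 106 mm long, 26 mm thick (z 0 to 26), 64 mm wide over the handle ends when shut, about 0.09 kg. Origin on the hinge pin at the underside; x points from the handles to the jaws, z up. Green handles reach back to x = -60 mm, steel jaws forward to x = +46 mm. Released, its spring shuts the jaws with about 8 N, enough to stay on the plate
- clip_grip (a point): where to squeeze the handles, from above, across y: midway between them at x = -42 mm, y = 0, z = 13 mm of the clip. There they measure 53 mm over the outside at rest, and 28 mm with parallel faces when squeezed to the stop, which takes about 12 N per handle (grip with 20 to 40 N)
- clip_mouth (a point): midway between the copper jaw pads, at x = 37 mm, y = 0, z = 13 mm of the clip; axes as the clip's. The pads (x = 28 to 46 mm) stand 18 to 25 mm apart when the handles are fully squeezed
- jaw (a joint): opening angle of one jaw (the other mirrors it): 0 shut on nothing, about 0.065 rad with the 6 mm plate between the pads, 0.28 rad squeezed fully open
- contact_button (a joint): how far the brass contact button in the clip's throat is pressed in: 0 out, 0.012 m fully in (hard stop). The button's face, 13 mm across, stands at x = 29 mm of the clip when out and 17 mm when fully in; it takes 3 N to start and 5.5 N to press fully. As the handles spread on release the clip may creep back some 5 mm
- plate_holder: grey holder fixed to the worktop, base 120 x 90 x 12 mm; two cheeks 50 mm long (x) and 88 mm high clamp a 6 mm copper plate upright in the plane y = 0, z = 15 to 101 mm; black side knobs reach y = +-38 mm. Origin under the base's centre; x points from the plate's front edge (robot side) back through the plate, z up
- plate_reach (a point): x = -115 mm, y = 0, z = 58 mm of the holder, at half the plate's height: the farthest forward that the plate's upright front edge can stand. The plate is clamped differently each time: its edge stands 0 to 45 mm behind this point (+x of the holder); this is not reported and must be felt or seen. Never press the clip on the plate or holder with more than 40 N
- resistor_block: black resistor block 46x66x48 mm, leave alone; origin under its centre
- amber_bottle: amber bottle 51 mm across, 101 mm high, leave alone; origin under its centre
- cotton_swabs: tub of cotton swabs 68 mm across, 86 mm high, leave alone; origin under its centre
Mind the look-alikes: they are no part of the job. Of the things like the contact_clip, leave any that is black, purple or red; of the rest the smaller one is meant.

How it is judged (in metres and radians):
On the way:
1. the clip is lifted off the worktop with its jaws squeezed open (height (world z) of contact_clip above 0.025 m and value of joint jaw above 0.18 rad), for 0.2 s.
At the end, for the whole second after the job is handed in: the clip sits by itself, at rest, on the plate's front edge: jaws shut on the plate (jaw angle 0.04 to 0.12 rad), contact button pressed in by more than 4 mm, clip level and square to the plate within 0.25 rad, its mouth within 20 mm of the plate's half height (value of joint contact_button above 0.004 m and value of joint jaw between 0.04 and 0.12 rad and x of clip_mouth in the frame of plate_holder below -0.035 m and y of clip_mouth in the frame of plate_holder between -0.006 and 0.006 m and z of clip_mouth in the frame of plate_holder between 0.038 and 0.078 m and angle between the x axis of contact_clip and the x axis of plate_holder, either way round below 0.25 rad and angle between the z axis of contact_clip and the z axis of plate_holder, either way round below 0.25 rad and linear speed of contact_clip below 0.01 m/s); the robot touches nothing.
It fails at once if the clip and the plate or holder are pressed together with more than 40 N (contact force between contact_clip and plate_holder above 40 N).
It fails at once if the resistor block, the bottle or the swab tub is moved more than 20 mm (distance of any of resistor_block, amber_bottle, cotton_swabs from where it was at the start of the episode above 0.02 m).
It also fails if it takes over 43 s, if anything falls off the work surface, if the arm or the gripper's body presses on something with over 40 N, if the wrist force passes 120 N, or if a joint passes its speed limit or range.

## Working session

There is one attempt and no reset: what is moved stays moved. The work goes in short steps, Python scripts to look and compute and a tool call to move; the robot and the scene stay as the last step left them, time stands still between calls to the robot, and variables do not carry over. Pictures are saved under pics/ and viewed, about 8 in all and at most 12, crops included, and the job is handed in when it is done.

Besides the shell and the picture viewer there is one more tool, called after ">>>" as name([rows], argument=value, ...), one row to a line, values as JSON. arm_command: Moves the arm, as the interface text tells. Its arguments: {"type":"object","properties":{"targets":{"type":"array"}},"required":["targets"]}

```bash
mkdir -p pics
cat > h.py <<'E'
import numpy as np, cv2, json
from rig import bot, viewer, ticket
def cap(n, out):
    d=viewer.capture(n); cv2.imwrite(f'pics/{out}.png',cv2.cvtColor(d['frame'],cv2.COLOR_RGB2BGR))
    np.savez(f'pics/{out}.npz',**{k:d[k] for k in('fx','fy','cx','cy','view','frame')}); return d
def ray(d,u,v,z):
    V=np.array(d['view']); R,t=V[:3,:3],V[:3,3]; c=-R.T@t
    r=R.T@np.array([(u-d['cx'])/d['fx'],(v-d['cy'])/d['fy'],1]); return c+r*(z-c[2])/r[2]
def proj(d,p):
    V=np.array(d['view']); q=V[:3,:3]@np.array(p)+V[:3,3]; return d['fx']*q[0]/q[2]+d['cx'],d['fy']*q[1]/q[2]+d['cy']
E
python3 - <<'E'
from h import *
a=cap('top','top1'); b=cap('scene','scene1')
im=np.hstack([cv2.imread('pics/top1.png'),cv2.imread('pics/scene1.png')])
cv2.imwrite('pics/c1.png',cv2.resize(im,(800,300)))
cv2.imwrite('pics/t1b.png',cv2.resize(cv2.imread('pics/top1.png'),(800,600)))
for d in(a,b): print(d['fx'],np.array(d['view']).round(3).tolist())
s=bot.read_state(); print(s)
E
```

```text
356.63216354940835 [[-0.002, -1.0, -0.011, 0.024], [-0.994, 0.003, -0.112, 0.546], [0.112, 0.011, -0.994, 1.171], [0.0, 0.0, 0.0, 1.0]]
349.9793221427714 [[0.597, -0.802, 0.019, -0.327], [-0.517, -0.402, -0.756, 0.315], [0.614, 0.441, -0.654, 0.967], [0.0, 0.0, 0.0, 1.0]]
{'time_s': 0.1, 'joint_positions': array([ 6.51742838e+01,  3.02736853e+01,  8.21511360e+01, -1.59942451e-03,
        6.76886556e+01, -1.02268762e+01]), 'qvel': array([ 0.02428777, -0.20496852, -0.19336888, -0.0886402 , -0.01163178,
        0.00850237]), 'tau': array([ 4.46950553e-04, -4.40984917e+01, -1.77149445e+01,  6.35402952e-02,
        5.33902121e-02, -5.10982215e-05]), 'position': array([0.15727361, 0.60433013, 0.29135725]), 'tcp_rot': array([[ 2.52038697e-01,  9.67716819e-01, -8.08111310e-04],
       [ 9.67715185e-01, -2.52039781e-01, -1.80836306e-03],
       [-1.95365954e-03, -3.26244117e-04, -9.99998038e-01]]), 'force': array([ 0.0960669 , -0.04694196,  0.31358616]), 'moment': array([ 0.00704036, -0.01669443,  0.01047722]), 'opening': 0.9983591244320953}
```

View pics/t1b.png

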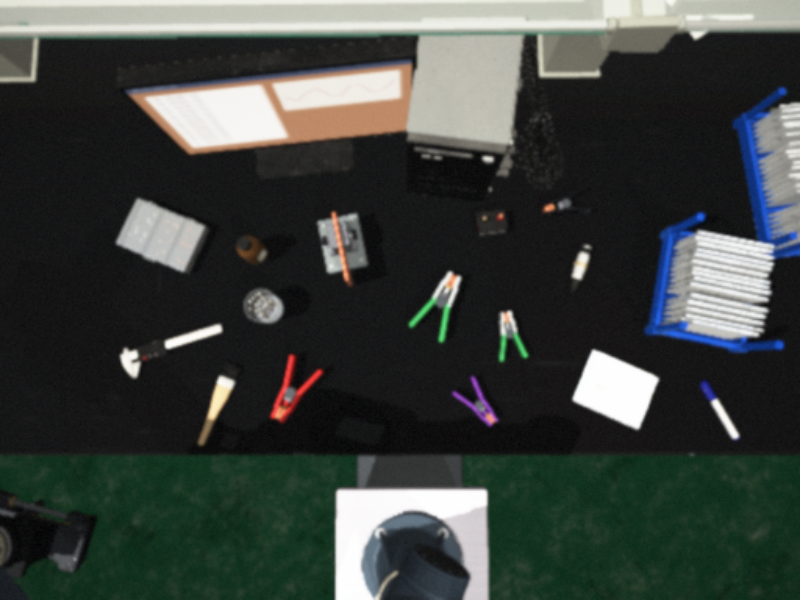

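View pics/scene1.png

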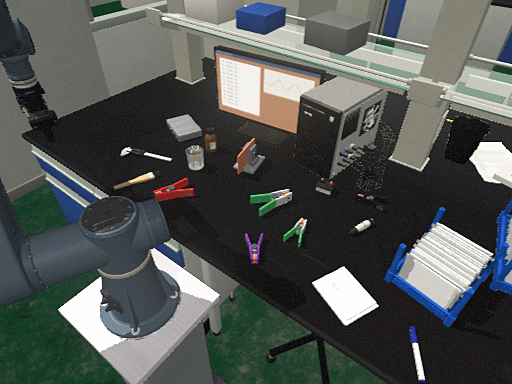

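Candidates in the top view (800x600): green clips at (438,305), the larger, and (512,335), the smaller; red (293,390) and purple (477,403) are excluded. The smaller green one at (512,335) fits. The holder is at (343,245), with the plate running from (335,213) to (350,282). I'll confirm with enlarged crops.

Run:
```python
from h import *
im=cv2.imread('pics/top1.png')
c1=cv2.resize(im[180:240,300:355],None,fx=7,fy=7,interpolation=cv2.INTER_CUBIC)  # u 300..,v180..
c2=cv2.resize(im[130:190,195:250],None,fx=7,fy=7,interpolation=cv2.INTER_CUBIC)
cv2.imwrite('pics/c2.png',np.hstack([c1,c2])); print(c1.shape)
```

```text
(420, 385, 3)
```

View pics/c2.png

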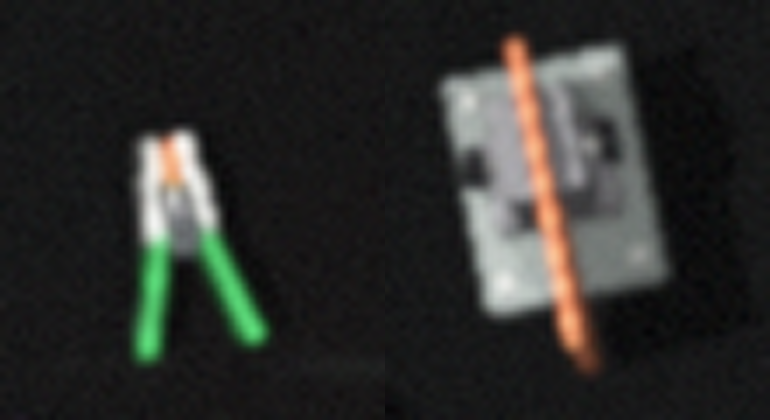

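The crop confirms it: a green-handled clip with its jaws at (167,133) and handle ends at (147,355) and (258,338). The plate's top runs from (513,40) to (575,345). The holder's base corners are at (443,85), (622,45), (667,278) and (487,315).

Run:
```python
from h import *
d=dict(np.load('pics/top1.npz'))
A=lambda x,y,z: ray(d,300+x/7-.43,180+y/7-.43,z)
j=A(167,133,.02);h1=A(147,357,.02);h2=A(260,338,.02);hm=(h1+h2)/2
print('jaw',j,'h',h1,h2,'len',np.linalg.norm(j-hm),'w',np.linalg.norm(h1-h2))
ax=(j-hm)/np.linalg.norm(j-hm);print('yaw clip',np.degrees(np.arctan2(ax[1],ax[0])),'grip',hm+ax*.016)
B=lambda x,y,z: ray(d,195+(x-385)/7-.43,130+y/7-.43,z)
c=[B(*p,.012) for p in((443,85),(622,45),(667,278),(487,315))]
print(np.round(c,3)); o=np.mean(c,0)
x=(c[0]+c[1]-c[2]-c[3]);x/=np.linalg.norm(x);print('holder',o,np.degrees(np.arctan2(x[1],x[0])),[np.linalg.norm(c[i]-c[i-1]) for i in range(4)])
p0=B(513,40,.101);p1=B(575,345,.101);q=p0-p1;print('plate',p0,p1,np.degrees(np.arctan2(q[1],q[0])),np.linalg.norm(q), 'edge in holder x',(p1-o)@x)
R=bot.read_state()['tcp_rot'];print(np.degrees(np.arctan2(R[1],R[0])))
```

```text
jaw [ 0.53067695 -0.20608543  0.02      ] h [ 0.42280583 -0.19398681  0.02      ] [ 0.43174343 -0.24827479  0.02      ] len 0.10449116468551278 w 0.05501877276320841
yaw clip 8.278623495944478 grip [ 0.4431079  -0.21882701  0.02      ]
[[0.732 0.207 0.012]
 [0.752 0.118 0.012]
 [0.634 0.095 0.012]
 [0.616 0.184 0.012]]
holder [0.68359281 0.15130223 0.012     ] 11.207890186224137 [np.float64(0.11847764294663729), np.float64(0.09134939545220609), np.float64(0.12019263347619316), np.float64(0.09054478131233859)]
plate [0.72972276 0.16082771 0.101     ] [0.58694963 0.13089874 0.101     ] 11.839258838463405 0.14587635574868008 edge in holder x -0.09876585898723038
[  75.40178689  -14.59824963 -114.07864918]
```

>>> arm_command([
  {"rot": [0,0,-22.9],"offset": [-31,41.5,4],"gripper": 0},
  {"rot": [0,0,-22.9],"offset": [-31,41.5,4],"gripper": 0},
  {"rot": [0,0,-22.9],"offset": [-31,41.5,4],"gripper": 0},
  {"rot": [0,0,-22.9],"offset": [-31,41.5,4],"gripper": 0},
  {"rot": [0,0,-22.9],"offset": [-31,41.5,4],"gripper": 0},
  {"rot": [0,0,-22.9],"offset": [-31,41.5,4],"gripper": 0},
  {"rot": [0,0,-22.9],"offset": [-31,41.5,4],"gripper": 0},
  {"rot": [0,0,-22.9],"offset": [-31,41.5,4],"gripper": 0},
])

```text
time_s: 0.9
position: [0.405, 0.2945, 0.2615]
tcp_rot: [[-0.144, 0.99, -0.0], [0.99, 0.144, -0.0], [-0.0, -0.0, -1.0]]
force: [0.3, 0.2, 0.6]
opening: 0.999
```

>>> arm_command([
  {"rot": [0,0,0],"offset": [-51.4,-3.6,6],"gripper": 0},
  {"rot": [0,0,0],"offset": [-51.4,-3.6,6],"gripper": 0},
  {"rot": [0,0,0],"offset": [-51.4,-3.6,6],"gripper": 0},
  {"rot": [0,0,0],"offset": [-51.4,-3.6,6],"gripper": 0},
  {"rot": [0,0,0],"offset": [-51.4,-3.6,6],"gripper": 0},
  {"rot": [0,0,0],"offset": [-51.4,-3.6,6],"gripper": 0},
  {"rot": [0,0,0],"offset": [-51.4,-3.6,6],"gripper": 0},
  {"rot": [0,0,0],"offset": [-51.4,-3.6,6],"gripper": 0},
])

```text
time_s: 1.7
position: [0.4337, -0.102, 0.2151]
tcp_rot: [[-0.144, 0.99, -0.0], [0.99, 0.144, 0.0], [0.0, -0.0, -1.0]]
force: [0.5, 0.5, 0.2]
opening: 0.998
```

>>> arm_command([
  {"rot": [0,0,0],"offset": [-11.7,-0.8,3],"gripper": 0},
  {"rot": [0,0,0],"offset": [-11.7,-0.8,3],"gripper": 0},
  {"rot": [0,0,0],"offset": [-11.7,-0.8,3],"gripper": 0},
  {"rot": [0,0,0],"offset": [-11.7,-0.8,3],"gripper": 0},
  {"rot": [0,0,0],"offset": [-11.7,-0.8,3],"gripper": 0},
])

```text
time_s: 2.2
position: [0.4423, -0.2164, 0.1851]
tcp_rot: [[-0.143, 0.99, -0.002], [0.99, 0.143, 0.002], [0.002, -0.001, -1.0]]
force: [-0.2, 0.7, -0.1]
opening: 0.999
```

Run:
```python
from h import *
d=cap('wrist','w1'); s=bot.read_state(); print(s['time_s'],s['position'],s['tcp_rot'].round(3).tolist())
p=s['position']; print('grasp at z=.021', proj(d,[p[0],p[1],.021]), 'tip axes',proj(d,[p[0]-.0063,p[1]+.0433,.021]))
cv2.imwrite('pics/w1b.png',cv2.resize(cv2.imread('pics/w1.png'),(800,600)))
```

```text
2.25 [ 0.44227517 -0.21559804  0.18529268] [[-0.145, 0.989, -0.002], [0.989, 0.145, 0.002], [0.002, -0.001, -1.0]]
grasp at z=.021 (np.float64(252.11725136679027), np.float64(192.8591416232473)) tip axes (np.float64(296.0434256055863), np.float64(192.81682939819632))
```

View pics/w1b.png

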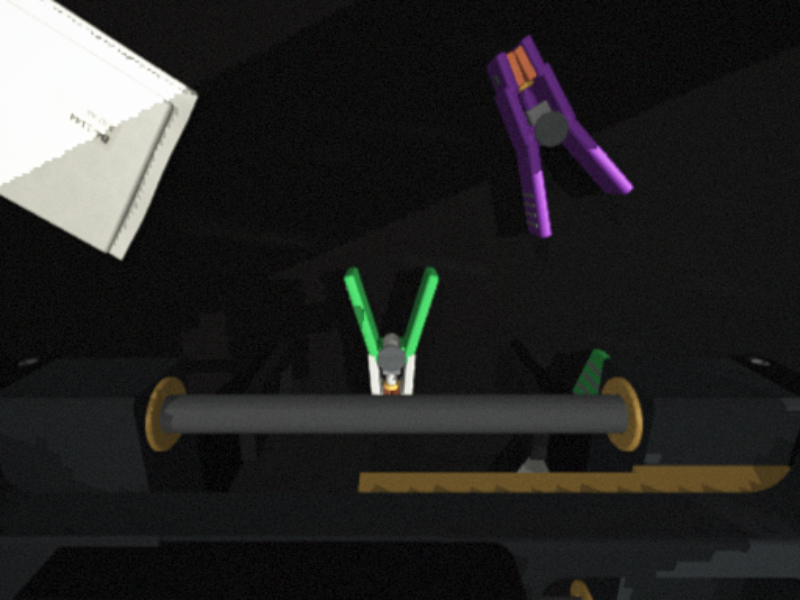

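The wrist view shows the clip upright in the picture: handle ends at (351,271) and (434,271), hinge top at (391,356), jaws at (391,390).

Run:
```python
from h import *
d=dict(np.load('pics/w1.npz'))
A=lambda x,y,z: ray(d,x*.64,y*.64,z)
h1,h2,j,g=A(351,268,.024),A(434,268,.024),A(391,390,.024),A(391,356,.028)
m=(h1+h2)/2;a=g-m
print(h1,h2,m,j,g,'w',np.linalg.norm(h1-h2),'hinge-end',np.linalg.norm(a[:2]),np.degrees(np.arctan2(a[1],a[0])))
u=a/np.linalg.norm(a); print('grip',m+u*.018, g-u*.042)
```

```text
[ 0.42387628 -0.24498051  0.024     ] [ 0.41656371 -0.19443944  0.024     ] [ 0.42022    -0.21970998  0.024     ] [ 0.50336503 -0.20869783  0.024     ] [ 0.47691098 -0.21249     0.028     ] w 0.05106733874315513 hinge-end 0.05714888507659395 7.257926230785258
grip [ 0.43803219 -0.21744147  0.02525679] [ 0.43534918 -0.21778317  0.02506748]
```

>>> arm_command([
  {"rot": [0,0,0],"offset": [-0.1,-0.5,3],"gripper": 0},
  {"rot": [0,0,0],"offset": [-0.1,-0.5,6],"gripper": 0},
  {"rot": [0,0,0],"offset": [-0.1,-0.5,9],"gripper": 0},
  {"rot": [0,0,0],"offset": [-0.1,-0.5,10.5],"gripper": 0},
  {"rot": [0,0,0],"offset": [-0.1,-0.5,11.2],"gripper": 0},
  {"rot": [0,0,0],"offset": [-0.1,-0.5,11.2],"gripper": 0},
  {"rot": [0,0,0],"offset": [-0.1,-0.5,11.2],"gripper": 0.5},
  {"rot": [0,0,0],"offset": [-0.1,-0.5,11.2],"gripper": 1},
])

```text
time_s: 3.05
position: [0.4387, -0.2186, 0.0746]
tcp_rot: [[-0.145, 0.989, 0.002], [0.989, 0.145, -0.001], [-0.002, 0.001, -1.0]]
force: [-0.4, 0.5, 0.5]
opening: 0.89
```

>>> arm_command([
  {"rot": [0,0,0],"offset": [0,0,0],"gripper": 1},
  {"rot": [0,0,0],"offset": [0,0,0],"gripper": 1},
  {"rot": [0,0,0],"offset": [0,0,0],"gripper": 1},
  {"rot": [0,0,0],"offset": [0,0,0],"gripper": 1},
  {"rot": [0,0,0],"offset": [0,0,0],"gripper": 1},
  {"rot": [0,0,0],"offset": [0,0,0],"gripper": 1},
  {"rot": [0,0,0],"offset": [0,0,0],"gripper": 1},
  {"rot": [0,0,0],"offset": [0,0,0],"gripper": 1},
])

```text
time_s: 3.85
position: [0.4379, -0.2186, 0.074]
tcp_rot: [[-0.144, 0.99, -0.0], [0.99, 0.144, -0.0], [-0.0, -0.0, -1.0]]
force: [-1.9, -1.0, 6.8]
opening: 0.31
```

>>> arm_command([
  {"rot": [0,0,0],"offset": [0,0,-1],"gripper": 1},
  {"rot": [0,0,0],"offset": [0,0,-3],"gripper": 1},
  {"rot": [0,0,0],"offset": [0,0,-6],"gripper": 1},
  {"rot": [0,0,0],"offset": [0,0,-9],"gripper": 1},
  {"rot": [0,0,0],"offset": [0,0,-12],"gripper": 1},
  {"rot": [0,0,0],"offset": [0,0,-13],"gripper": 1},
  {"rot": [0,0,0],"offset": [0,0,-13],"gripper": 1},
  {"rot": [0,0,0],"offset": [0,0,-13],"gripper": 1},
])

```text
time_s: 4.65
position: [0.4377, -0.2182, 0.2028]
tcp_rot: [[-0.144, 0.99, -0.001], [0.99, 0.144, 0.001], [0.001, -0.001, -1.0]]
force: [0.2, -0.3, -0.9]
opening: 0.31
```

Run:
```python
from h import *
d=cap('wrist','w2'); s=bot.read_state(); print(s['time_s'],s['position'],s['force'],s['opening'])
cv2.imwrite('pics/w2b.png',cv2.resize(cv2.imread('pics/w2.png'),(800,600)))
```

```text
4.7 [ 0.43746752 -0.21801203  0.20228479] [-0.43573118 -0.21339857 -0.65262254] 0.3118802779054591
```

View pics/w2b.png

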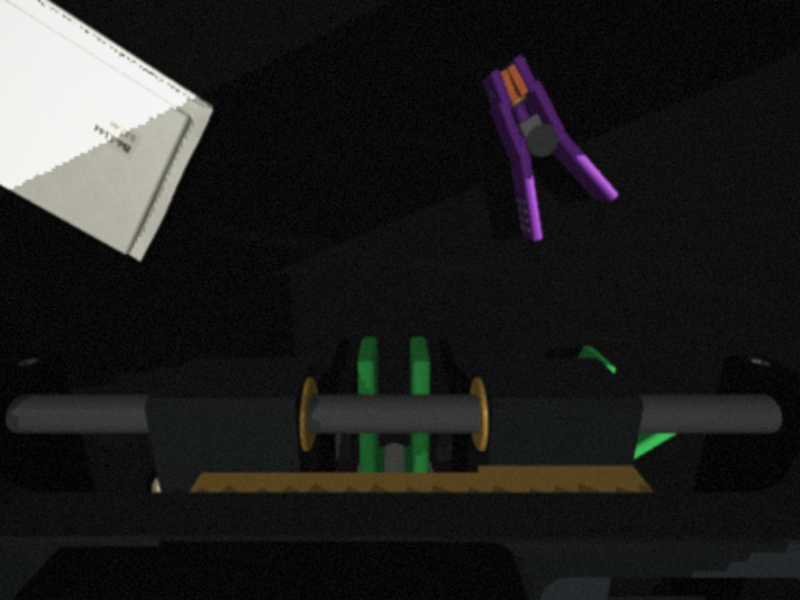

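>>> arm_command([
  {"rot": [0,0,-3.2],"offset": [4,0.8,0],"gripper": 1},
  {"rot": [0,0,-3.2],"offset": [8,1.5,0],"gripper": 1},
  {"rot": [0,0,-3.2],"offset": [12,2.2,0],"gripper": 1},
  {"rot": [0,0,-3.2],"offset": [16,3,0],"gripper": 1},
  {"rot": [0,0,-3.2],"offset": [20,3.7,0],"gripper": 1},
  {"rot": [0,0,-3.2],"offset": [24,4.4,0],"gripper": 1},
  {"rot": [0,0,-3.2],"offset": [28,5.1,0],"gripper": 1},
  {"rot": [0,0,-3.2],"offset": [31.6,5.8,0],"gripper": 1},
])

```text
time_s: 5.5
position: [0.4488, 0.1043, 0.2018]
tcp_rot: [[-0.2, 0.98, -0.004], [0.98, 0.2, 0.0], [0.001, -0.004, -1.0]]
force: [0.8, -0.2, -0.8]
opening: 0.311
```

>>> arm_command([
  {"rot": [0,0,0],"offset": [0,0,2],"gripper": 1},
  {"rot": [0,0,0],"offset": [0,0,4],"gripper": 1},
  {"rot": [0,0,0],"offset": [0,0,6],"gripper": 1},
  {"rot": [0,0,0],"offset": [0,0,8],"gripper": 1},
  {"rot": [0,0,0],"offset": [0,0,8.2],"gripper": 1},
  {"rot": [0,0,0],"offset": [0,0,8.2],"gripper": 1},
  {"rot": [0,0,0],"offset": [0,0,8.2],"gripper": 1},
])

```text
time_s: 6.2
position: [0.45, 0.1024, 0.1215]
tcp_rot: [[-0.199, 0.98, -0.0], [0.98, 0.199, 0.0], [0.0, -0.0, -1.0]]
force: [-0.5, 0.5, -1.1]
opening: 0.309
```

Run:
```python
from h import *
a=cap('top','t3'); b=cap('scene','s3'); s=bot.read_state(); print(s['time_s'],s['position'],s['tcp_rot'].round(3).tolist(),s['force'],s['opening'])
p=s['position'];u=s['tcp_rot'][:,1]
for d in(a,b): print([np.round(proj(d,q),1) for q in(p+u*.088-[0,0,.048],[.587,.131,.101],[.73,.161,.101])])
c=[cv2.resize(cv2.imread('pics/t3.png')[130:210,190:270],(400,400),interpolation=cv2.INTER_CUBIC),
 cv2.resize(cv2.imread('pics/s3.png')[125:205,200:280],(400,400),interpolation=cv2.INTER_CUBIC)]
cv2.imwrite('pics/c3.png',np.hstack(c))
```

```text
6.3 [0.45034322 0.10241984 0.122101  ] [[-0.199, 0.98, 0.001], [0.98, 0.199, -0.0], [-0.0, 0.001, -1.0]] [ 0.20848816 -0.3815819  -0.7453546 ] 0.31509676055681146
[array([225.8, 195.4]), array([221.7, 178.8]), array([212.8, 135.2])]
[array([231.6, 169.8]), array([237.8, 156.6]), array([254.4, 137.6])]
```

View pics/c3.png

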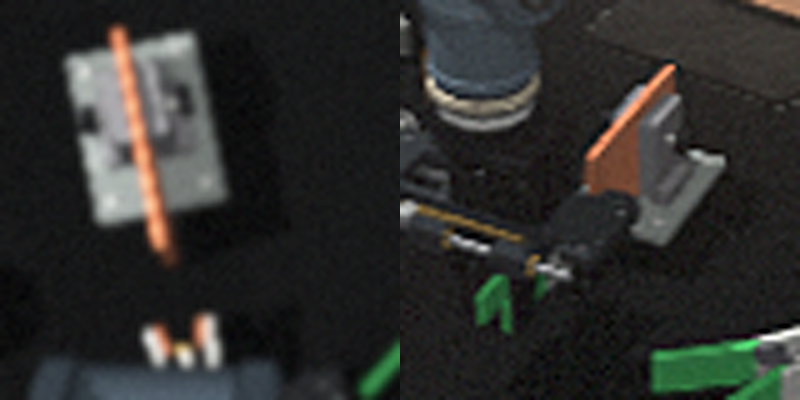

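Run:
```python
from h import *
d=dict(np.load('pics/t3.npz'))
A=lambda x,y,z: ray(d,190+(x+.5)/5-.5,130+(y+.5)/5-.5,z)
p0,p1=A(118,30,.101),A(157,238,.101)
j1,j2=A(150,328,.074),A(209,315,.074); j=(j1+j2)/2
u=(p1-p0)/np.linalg.norm(p1-p0);print(p0,p1,'yaw',np.degrees(np.arctan2(-u[1],-u[0])))
print('tips',j1,j2,'mid',j,'sep',np.linalg.norm(j1-j2),'gap to edge',(j-p1)@u,'lateral',np.cross(-u[:2],(j-p1)[:2]))
t=np.array([.4503,.1024,0]);print('tcp lateral (left +)',np.cross(-u[:2],(t-p1)[:2]),'tip ahead',np.linalg.norm((j-t)[:2]), 'edge ahead of tcp',(t-p1)@u)
```

```text
[0.72866856 0.15969962 0.101     ] [0.59230586 0.13322363 0.101     ] yaw 10.98775752629224
tips [0.53745678 0.14023221 0.074     ] [0.54583289 0.1018757  0.074     ] mid [0.54164483 0.12105395 0.074     ] sep 0.03926042671160342 gap to edge 0.05205183747924389 lateral -0.002290631459483229
tcp lateral (left +) -0.003192363032640689 tip ahead 0.09323008541625599 edge ahead of tcp 0.14527756197035396<stdin>:7: DeprecationWarning: Arrays of 2-dimensional vectors are deprecated. Use arrays of 3-dimensional vectors instead. (deprecated in NumPy 2.0)
<stdin>:8: DeprecationWarning: Arrays of 2-dimensional vectors are deprecated. Use arrays of 3-dimensional vectors instead. (deprecated in NumPy 2.0)
```

>>> arm_command([
  {"rot": [0,0,0],"offset": [0.25,0,0],"gripper": 1},
  {"rot": [0,0,0],"offset": [0.25,1,0],"gripper": 1},
  {"rot": [0,0,0],"offset": [0.25,2,0],"gripper": 1},
  {"rot": [0,0,0],"offset": [0.25,3,0],"gripper": 1},
  {"rot": [0,0,0],"offset": [0.25,4,0],"gripper": 1},
  {"rot": [0,0,0],"offset": [0.25,4.5,0],"gripper": 1},
  {"rot": [0,0,0],"offset": [0.25,4.5,0],"gripper": 1},
  {"rot": [0,0,0],"offset": [0.25,4.5,0],"gripper": 1},
])

```text
time_s: 7.1
position: [0.4931, 0.1139, 0.1213]
tcp_rot: [[-0.199, 0.98, -0.001], [0.98, 0.199, -0.0], [0.0, -0.001, -1.0]]
force: [0.4, 0.5, -0.8]
opening: 0.312
```

Run:
```python
from h import *
a=cap('top','t4'); b=cap('scene','s4'); s=bot.read_state(); print(s['time_s'],s['position'],s['force'],s['moment'],s['opening'])
c=[cv2.resize(cv2.imread('pics/t4.png')[150:210,195:255],(480,480),interpolation=cv2.INTER_CUBIC)]
cv2.imwrite('pics/c4.png',np.hstack(c))
```

```text
7.2 [0.49280646 0.11388728 0.12132073] [-0.33903362 -0.09893622 -1.32127006] [0.07039784 0.0848866  0.06052404] 0.3095677310710532
```

View pics/c4.png

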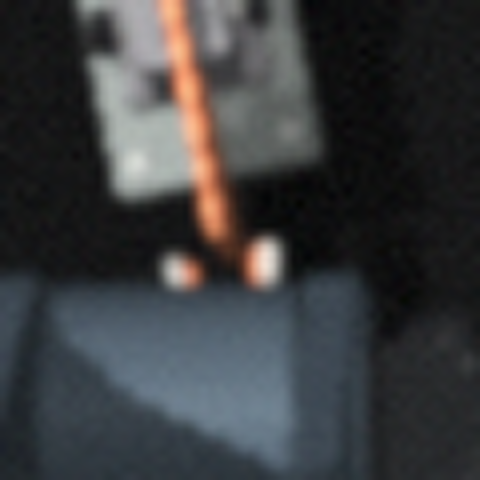

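The jaws (inner faces at (200,268) and (246,262)) straddle the plate's front edge at about (223,246). I'll go on in small steps, watching the force.

>>> arm_command([
  {"rot": [0,0,0],"offset": [-0.1,0.3,0],"gripper": 1},
  {"rot": [0,0,0],"offset": [-0.1,0.6,0],"gripper": 1},
  {"rot": [0,0,0],"offset": [-0.1,0.9,0],"gripper": 1},
  {"rot": [0,0,0],"offset": [-0.1,1.2,0],"gripper": 1},
  {"rot": [0,0,0],"offset": [-0.1,1.2,0],"gripper": 1},
])

```text
time_s: 7.7
position: [0.5062, 0.1154, 0.1215]
tcp_rot: [[-0.199, 0.98, 0.001], [0.98, 0.199, 0.0], [-0.0, 0.001, -1.0]]
force: [-0.6, 0.3, -1.1]
opening: 0.313
```

>>> arm_command([
  {"rot": [0,0,0],"offset": [0,0.2,0],"gripper": 1},
  {"rot": [0,0,0],"offset": [0,0.4,0],"gripper": 1},
  {"rot": [0,0,0],"offset": [0,0.4,0],"gripper": 1},
])

```text
time_s: 8.0
position: [0.5098, 0.1162, 0.1215]
tcp_rot: [[-0.199, 0.98, 0.001], [0.98, 0.199, 0.0], [-0.0, 0.001, -1.0]]
force: [-0.3, 0.1, -0.4]
opening: 0.315
```

>>> arm_command([
  {"rot": [0,0,0],"offset": [0,0.2,0],"gripper": 1},
  {"rot": [0,0,0],"offset": [0,0.4,0],"gripper": 1},
  {"rot": [0,0,0],"offset": [0,0.4,0],"gripper": 1},
])

```text
time_s: 8.3
position: [0.5123, 0.1169, 0.1213]
tcp_rot: [[-0.2, 0.98, -0.003], [0.98, 0.2, -0.0], [0.0, -0.003, -1.0]]
force: [-2.8, -1.2, -0.5]
opening: 0.311
```

>>> arm_command([
  {"rot": [0,0,0],"offset": [0,0.15,0],"gripper": 1},
  {"rot": [0,0,0],"offset": [0,0.3,0],"gripper": 1},
  {"rot": [0,0,0],"offset": [0,0.3,0],"gripper": 1},
])

```text
time_s: 8.6
position: [0.5157, 0.1175, 0.1213]
tcp_rot: [[-0.2, 0.98, -0.002], [0.98, 0.2, -0.0], [0.0, -0.002, -1.0]]
force: [-4.0, -1.3, 1.2]
opening: 0.313
```

>>> arm_command([
  {"rot": [0,0,0],"offset": [0,0.15,0],"gripper": 1},
  {"rot": [0,0,0],"offset": [0,0.3,0],"gripper": 1},
  {"rot": [0,0,0],"offset": [0,0.3,0],"gripper": 1},
])

```text
time_s: 8.9
position: [0.5189, 0.1182, 0.1213]
tcp_rot: [[-0.199, 0.98, -0.001], [0.98, 0.199, 0.0], [0.0, -0.001, -1.0]]
force: [-4.1, -1.3, 0.1]
opening: 0.311
```

>>> arm_command([
  {"rot": [0,0,0],"offset": [0,0.15,0],"gripper": 1},
  {"rot": [0,0,0],"offset": [0,0.25,0],"gripper": 1},
  {"rot": [0,0,0],"offset": [0,0.25,0],"gripper": 1},
])

```text
time_s: 9.2
position: [0.5212, 0.1186, 0.1213]
tcp_rot: [[-0.2, 0.98, -0.001], [0.98, 0.2, -0.0], [0.0, -0.001, -1.0]]
force: [-4.7, -0.7, 0.4]
opening: 0.311
```

>>> arm_command([
  {"rot": [0,0,0],"offset": [0,0.1,0],"gripper": 1},
  {"rot": [0,0,0],"offset": [0,0.15,0],"gripper": 1},
  {"rot": [0,0,0],"offset": [0,0.15,0],"gripper": 1},
])

```text
time_s: 9.5
position: [0.5224, 0.1189, 0.1213]
tcp_rot: [[-0.2, 0.98, -0.002], [0.98, 0.2, -0.0], [0.0, -0.002, -1.0]]
force: [-5.5, -1.8, -0.0]
opening: 0.312
```

>>> arm_command([
  {"rot": [0,0,0],"offset": [0,0.05,0],"gripper": 1},
  {"rot": [0,0,0],"offset": [0,0.05,0],"gripper": 0.6},
  {"rot": [0,0,0],"offset": [0,0.05,0],"gripper": 0.5},
  {"rot": [0,0,0],"offset": [0,0.05,0],"gripper": 0.4},
  {"rot": [0,0,0],"offset": [0,0.05,0],"gripper": 0.2},
  {"rot": [0,0,0],"offset": [0,0.05,0],"gripper": 0},
  {"rot": [0,0,0],"offset": [0,0.05,0],"gripper": 0},
  {"rot": [0,0,0],"offset": [0,0.05,0],"gripper": 0},
])

```text
time_s: 10.3
position: [0.5253, 0.1191, 0.122]
tcp_rot: [[-0.199, 0.98, 0.004], [0.98, 0.199, 0.0], [-0.001, 0.004, -1.0]]
force: [0.0, -0.0, -0.9]
opening: 0.858
```

>>> arm_command([
  {"rot": [0,0,0],"offset": [0,0,0],"gripper": 0},
  {"rot": [0,0,0],"offset": [0,0,0],"gripper": 0},
  {"rot": [0,0,0],"offset": [0,0,0],"gripper": 0},
])

```text
time_s: 10.6
position: [0.5238, 0.119, 0.1216]
tcp_rot: [[-0.199, 0.98, 0.0], [0.98, 0.199, 0.0], [-0.0, 0.0, -1.0]]
force: [-0.3, 0.2, -0.4]
opening: 0.989
```

Now I'll lift straight up (the fingers stand beside the handles), back off, and look.

>>> arm_command([
  {"rot": [0,0,0],"offset": [0,0,-1.5],"gripper": 0},
  {"rot": [0,0,0],"offset": [0,0,-4],"gripper": 0},
  {"rot": [0,0,0],"offset": [0,0,-8],"gripper": 0},
  {"rot": [0,0,0],"offset": [0,0,-12],"gripper": 0},
  {"rot": [0,0,0],"offset": [-4,-2,-14],"gripper": 0},
  {"rot": [0,0,0],"offset": [-8,-4,-14],"gripper": 0},
  {"rot": [0,0,0],"offset": [-12,-6,-14],"gripper": 0},
  {"rot": [0,0,0],"offset": [-16,-8,-14],"gripper": 0},
])

```text
time_s: 11.4
position: [0.4766, -0.055, 0.262]
tcp_rot: [[-0.2, 0.98, 0.001], [0.98, 0.2, -0.0], [-0.001, 0.001, -1.0]]
force: [0.2, -0.1, 0.3]
opening: 1.001
```

>>> arm_command([
  {"rot": [0,0,0],"offset": [-4,0,0],"gripper": 0},
  {"rot": [0,0,0],"offset": [-8,0,0],"gripper": 0},
  {"rot": [0,0,0],"offset": [-12,0,0],"gripper": 0},
  {"rot": [0,0,0],"offset": [-15,0,0],"gripper": 0},
  {"rot": [0,0,0],"offset": [-15,0,0],"gripper": 0},
  {"rot": [0,0,0],"offset": [-15,0,0],"gripper": 0},
])

```text
time_s: 12.0
position: [0.5066, -0.2009, 0.2611]
tcp_rot: [[-0.198, 0.98, -0.001], [0.98, 0.198, 0.001], [0.001, -0.001, -1.0]]
force: [0.3, 0.2, -0.4]
opening: 1.002
```

Run:
```python
from h import *
a=cap('top','t5'); b=cap('scene','s5'); s=bot.read_state(); print(s['time_s'],s['position'],s['force'])
c=[cv2.resize(cv2.imread('pics/t5.png')[130:210,190:270],(400,400),interpolation=cv2.INTER_CUBIC),
 cv2.resize(cv2.imread('pics/s5.png')[125:205,200:280],(400,400),interpolation=cv2.INTER_CUBIC)]
cv2.imwrite('pics/c5.png',np.hstack(c))
```

```text
12.1 [ 0.50634907 -0.19943645  0.26117382] [0.8291757  0.91610273 0.77816366]
```

View pics/c5.png

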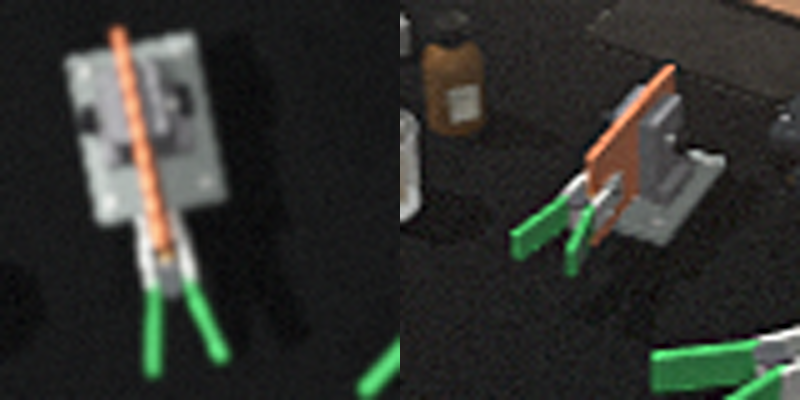

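The clip sits on the plate, level and in line with it. I'll check the button depth from above with the wrist camera, keeping well clear.

>>> arm_command([
  {"rot": [0,0,0],"offset": [4,1.5,0],"gripper": 0},
  {"rot": [0,0,0],"offset": [8.5,3.2,0],"gripper": 0},
  {"rot": [0,0,0],"offset": [13,4.9,0],"gripper": 0},
  {"rot": [0,0,0],"offset": [17.5,6.6,0],"gripper": 0},
  {"rot": [0,0,0],"offset": [22,8.3,0],"gripper": 0},
  {"rot": [0,0,0],"offset": [26.5,10,0],"gripper": 0},
  {"rot": [0,0,0],"offset": [30.8,11.7,0],"gripper": 0},
  {"rot": [0,0,0],"offset": [30.8,11.7,0],"gripper": 0},
])

```text
time_s: 12.9
position: [0.5593, 0.1311, 0.2617]
tcp_rot: [[-0.208, 0.978, 0.001], [0.978, 0.208, 0.002], [0.002, 0.001, -1.0]]
force: [-1.3, -0.7, -0.2]
opening: 0.999
```

Run:
```python
from h import *
d=cap('wrist','w6'); s=bot.read_state(); print(s['time_s'],s['position'])
im=cv2.imread('pics/w6.png')[90:270,130:370]; cv2.imwrite('pics/c6.png',cv2.resize(im,(800,600),interpolation=cv2.INTER_CUBIC))
```

```text
12.95 [0.5590275 0.1285319 0.2614572]
```

View pics/c6.png

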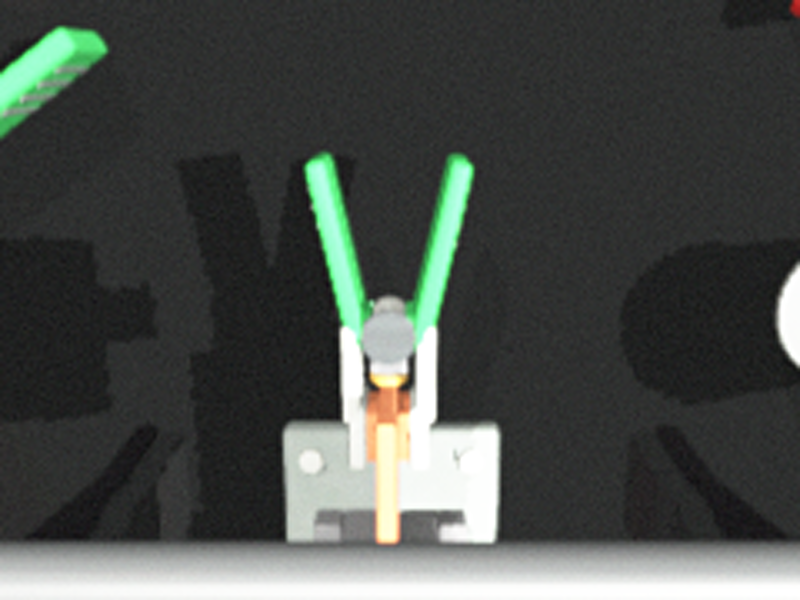

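The view is close and clear: jaw tips at (358,467) and (421,467), handle ends at (320,155) and (459,155), brass button meeting the plate edge at (389,387), plate top corner at about (387,424).

Run:
```python
from h import *
d=dict(np.load('pics/w6.npz'))
A=lambda x,y,z: ray(d,130+x*.3,90+y*.3,z)
t=(A(358,467,.0735)+A(421,467,.0735))/2; h=(A(320,155,.0735)+A(459,155,.0735))/2
b=A(389,387,.067); e=A(387,424,.101); e0=A(387,540,.101)
u=(t-h);L=np.linalg.norm(u);u/=L
print('len',L,'yaw',np.degrees(np.arctan2(u[1],u[0])),'face x in clip via tip',46+1000*(b-t)@u*1,'edge(top) x',46+1000*((e-t)@u), 'via end', -62+1000*((b-h)@u),-62+1000*((e-h)@u))
q=e0-e;print(np.degrees(np.arctan2(q[1],q[0])), e, 'lat',1000*np.cross(u,t-e)[2])
```

```text
len 0.10494389717424368 yaw 11.731360993912766 face x in clip via tip 19.36956704512784 edge(top) x 18.751704203460065 via end 16.313464219371525 15.695601377703781
11.687368963787128 [0.58503669 0.13134328 0.101     ] lat 0.3601003010436955
```

```bash
python3 -c "
from h import *
print(ticket.hand_in())"
```

```text
the job is handed in; nothing more can be done
None
```

I clipped the smaller green-handled clip onto the front edge of the copper plate, let go, backed the arm off and handed the job in. The hand-in gives no verdict.

**Grip and lift:** The handles were squeezed to about 27 mm, fully open by the given figures. I lifted the clip about 13 cm, so the lift condition should be met.

**Push onto the plate:** I advanced in small steps. The button was felt at about 3 N, and I stopped at about 6 N with it nearly fully in. The highest force I read during the push was well under 40 N.

**Last checks, from the wrist camera after release:**

| Check | Result |
|---|---|
| Plate edge position in the clip | x about 16–19 mm, so the button is pressed in about 10 mm |
| Clip against plate, yaw | both about 11.7° |
| Sideways offset | about 0.4 mm |
| Mouth height | about 60 mm, worked out from the arm's height, not seen directly |

- **Timing and clearance:** The arm stood clear at hand-in, at about 13 s of the 43 s allowed. It never went near the bottle, the swab tub or the resistor block.
- **Where checks disagreed:** The two camera estimates of button depth differed by about 3 mm, but both are well past the 4 mm needed. The first top-view guess put the plate edge up to 7 mm farther back than the wrist camera showed.

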